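# Post a seal housing through the chute gate into the deposit box

### The arm

A 6-joint arm with a two-finger parallel gripper is mounted at the origin on the work surface. World frame = base frame: x ahead of the robot, y to its left, z up, the work surface at z = 0. Lengths are in m, angles in rad, forces in N, time in s.
With the tool pointing down it reaches from about 0.25 to 0.725 m from the base axis. Payload 4 kg.
Tool frame: the origin (TCP) lies midway between the tips of the shut fingers; the grasp point (between the pads) lies 19 mm behind it (bot.grip_point_offset is the distance from the TCP to the grasp point, in m); z points along the fingers, y is the line along which they close (so a half turn about z gives the same grasp; the last joint's range is limited). The gripper opens to 85 mm and grips with 20 to 120 N. Pads are 22 mm wide; open, the fingers measure 114 mm over their backs; the gripper's body (76 mm by 85 mm) begins 54 mm behind the grasp point. The pads swing forward as they close: fully open they stand 13 mm farther back than shut.
Start: joints at [-1.283, 0.241, 0.005, 1.335, 0, 1.571], TCP at [0.142, -0.479, 0.207] pointing down, gripper open.
Joint ranges: [-2.72, 2.72], [-1.05, 1.87], [-1.09, 1.28], [-1.99, 2.15], [-1.42, 1.44], [-3.14, 3.14]. Speed limits (rad/s): [2.79, 2.79, 3.14, 3.14, 3.14, 3.14].

### API

Orientations are given as a unit quaternion [x, y, z, w].
In Python, from workcell import bot gives the robot as it stands.
- The arm moves only by the tool step_arm, never from a script. Its argument "targets" is text: rows parted by semicolons, each of 7 numbers parted by spaces: the opening, from -1 (shut) to 1 (fully open), so that 0 is half open, then the shift along the world's x, y, z normalised to -1 to 1, where 1 is 0.5 m, then the turn, a rotation vector about the world's x, y, z normalised to -1 to 1, where 1 is pi/4 rad. In form: gripper x y z wx wy wz; .... A call has 1 to 10 rows; each row is the pose to reach, as a shift and turn from the pose commanded when the call began; what a row does not reach only later rows make up. A row lasts 1/12 s, in which the tool goes at most 41.7 mm and 7.16 degrees, less where a joint would pass 70% of its speed; a pose out of reach is approached as far as the arm can. A call with a number of a shift or a turn outside -1 to 1 is refused whole. A call with a gripper value outside its range is refused whole. The fingers move at their own pace and stop on an object; the grip force is fixed at half the most. Time passes only in rows, so rows that repeat a pose let the fingers close. It gives the time, the measured TCP pose, the force, the opening and the grip force at its end, in the units of the state.
- bot.get_obs(): the state, without advancing time (a new reading comes with each control period).
- bot.camera(name): name is "scene" or "top" or "wrist"; returns the picture (384x512x3 uint8, red, green, blue); there is no depth.
- bot.camera_info(name): a dict with "vertical_fov" (degrees; the focal length in pixels is half the picture's height over the tangent of half this angle, whatever the lens; pixels are square), "cx", "cy" (the principal point, pixels), "pose" (4x4, takes a point from camera to world coordinates). Camera axes: x right, y up, looking along -z (the intrinsics and any distortion apply to the point x, -y, -z); pixel columns grow to the right and rows downward; lengths in m; the calibration is good to about 2 mm. The wrist camera is an equidistant fisheye: a pixel r from the principal point sees the ray r / f radians off the axis. A picture is of the moment at which its call begins: read the wrist's pose just before it. camera_info takes no time and is no camera call; for the wrist camera it gives the pose at the moment of the call.
- bot.job_done(): hands the job in; it is judged then, once.
The state is a dict: "clock": time; "joint_pos": joint angles; "joint_vel": joint speeds; "tau": joint torques, N m; "eef_pos": TCP position; "tool_rot": TCP orientation; "ft_force": force on the tool from outside, world axes, zero at the start; "ft_torque": the same for the moment, N m; "grip_width": finger opening in m; "grasp_force": force on a finger pad.
Only numpy, scipy, OpenCV 4.12 (cv2) and the standard library are available. Lean on these libraries where they do the work, as an engineer would, in place of code of your own. Each camera call takes 0.05 s, during which the arm holds its last target. There are 200 camera calls.

### The job

Hook a fingertip behind the lip of the brass chute's slide gate and draw the gate out along its rail to its stop, then push the aluminium seal housing that waits on the landing through the open gate so that it slides down the chute into the green box, and push the gate fully home again. Use only light touches of the fingers: neither the gate nor the housing may be gripped, and nothing is lifted. Leave the other things on the desk where they are.

Things in the scene. Friction and masses are not known exactly. Their poses are not given: they have to be found in the camera images.
- chute: Brass chute unit at the desk's right-hand edge, fixed. Origin: on the desk surface, mid passage, in the gate's plane. y points upstream along the landing (the housing travels to -y); x points across the passage, the gate draws out to -x (near side). It stands on a 15 mm thick board, x -222 to +68, y -6 to +190 mm, partly overhanging the desk.
- landing_edge (a point): Where the flat brass landing (18 mm above the desk) meets the slope: chute x 0, y -8 mm. Axes of the chute. The landing runs upstream to chute y 150 mm, 80 mm wide between 3 mm walls with tops 51 mm above the desk, open above and upstream. From the edge to -y the floor falls at 38 degrees for 160 mm between side walls and ends inside the green box.
- rail_end (a point): End stop of the gate's brass channel rail: chute x -217, y 0 mm, 27 mm above the desk. Axes of the chute. The rail (11 mm wide, top 21 mm above the desk) runs from here along +x under the blade to the guide posts, which stand in pairs on both sides of the passage: chute |x| 40 to 48 mm, |y| up to 11 mm, tops 65 mm above the desk.
- gate: Brass slide gate: upright blade 3 mm thick, 20 to 62 mm above the desk, across the passage in the plane chute y = 0. Axes of the chute; home, its origin is the chute's; it moves to chute -x as it opens. The near end is folded into an upright lip on the blade's upstream side (see gate_lip). 0.15 kg, about 2 N of sliding friction; it stays where it is left.
- gate_lip (a point): Middle of the back face (+x, facing the chute) of the gate's lip, 43 mm above the desk, at gate x -103, y 26 mm; moves with the gate, same axes. The lip is 4 mm thick (front face at gate x -107 mm, rolled top to -109), 52 mm wide (gate y -1 to 50 mm), 24 to 66 mm above the desk. With the gate home there are 55 mm of open space behind it.
- gate_slide (a joint): How far the gate is drawn out, m: 0 is home (passage shut), 0.090 is drawn out to its stop (passage fully clear). It may start up to 12 mm ajar.
- housing: The seal housing to post: a squat aluminium drum, 28 mm high, 46 mm across its foot flange (10 mm high) and 40 mm above it, about 0.11 kg, standing on the brass landing behind the gate. Origin: centre of its underside, z up. It slides easily on brass (friction about 0.3) and runs down the slope by itself once its middle is past the edge at chute y = -8 mm.
- box_floor (a point): Centre of the inner floor of the green deposit box, below and beside the desk's right-hand edge, 150 mm below the desk surface; same axes as the chute. The box is open at the top, inside 200 mm (x) by 160 mm (y) by 100 mm deep.
- stand: Bystander, fixed: slotted wooden stand, 130 x 287 x 50 mm, holding the pliers, the red cover and the spare housing. Origin: near the middle of its underside.
- pliers: Bystander: steel sealing pliers, 205 mm long, upright in a slot of the stand, black grips up. Origin: underside of the jaws.
- cover: Bystander: red plastic meter cover, 45 x 130 x 100 mm, on edge in a slot of the stand. Origin: centre of its lower edge.
- spare: Bystander: a second seal housing like the first, in the round recess of the stand; it stays there. Origin: centre of its underside.
- meter: Bystander: electricity meter lying face up on the desk, 172 x 122 x 76 mm. Origin: centre of its underside.
- seal_tray: Bystander: aluminium tray of small seals, 170 x 120 x 35 mm, on the desk. Origin: centre of its underside.
- screwdriver: Bystander: screwdriver with a yellow handle lying on the desk. Origin: below its middle.
- tea_glass: Bystander: glass of tea, 85 mm high, 62 mm across, on the far side of the desk. Origin: centre of its underside.

How it is judged:
On the way, in this order (a step that is already met when the one before it is completed fails the run):
1. the gate is drawn out to its stop (value of joint gate_slide above 0.082 m), for 0.2 s.
2. the housing has slid into the box (z of housing in the frame of box_floor below 0.06 m and linear speed of housing below 0.05 m/s), for 0.2 s.
At the end, for the whole second after the job is handed in: The gate is pushed home (less than 5 mm open) and the seal housing lies at rest inside the green box (its origin within the box walls and less than 60 mm above the box floor) (value of joint gate_slide below 0.005 m and x of housing in the frame of box_floor between -0.1 and 0.1 m and y of housing in the frame of box_floor between -0.08 and 0.08 m and z of housing in the frame of box_floor between -0.01 and 0.06 m and linear speed of housing below 0.03 m/s); the robot touches nothing.
It fails at once if the housing is lifted more than 15 mm off the landing (z of housing in the frame of chute above 0.033 m).
It fails at once if the housing is gripped or struck: more than 15 N between fingers and housing (contact force between the fingers and housing above 15 N).
It fails at once if the gate is gripped or forced: more than 35 N between fingers and gate (contact force between the fingers and gate above 35 N).
It fails at once if a bystander is moved more than 15 mm (distance of any of pliers, cover, spare, meter, seal_tray, screwdriver, tea_glass from where it was at the start of the episode above 0.015 m).
It also fails if it takes over 61 s, if anything falls off the work surface, if the arm or the gripper's body presses on something with over 40 N, if the wrist force passes 120 N, or if a joint passes its speed limit or range.

## Working session

There is one attempt and no reset: what is moved stays moved. The work goes in short steps, Python scripts to look and compute and a tool call to move; the robot and the scene stay as the last step left them, time stands still between calls to the robot, and variables do not carry over. Pictures are saved under pics/ and viewed, at most 10 in all, crops included, and the job is handed in when it is done.

Besides the shell and the picture viewer there is one more tool, called in YAML: its name, and indented under it one key for each argument. step_arm: Moves the arm, as the interface text tells. Scaled input: -1 to 1 covers 0.5 m each way for a shift and pi/4 rad each way for a turn. Its arguments: {"type":"object","properties":{"targets":{"type":"string"}},"required":["targets"]}

```bash
mkdir -p pics; ls
python3 - <<'E'
from workcell import bot
import cv2
o=bot.get_obs();print({k:o[k] for k in("clock","eef_pos","tool_rot","grip_width","ft_force")})
for n in("scene","top","wrist"):
    i=bot.camera_info(n);print(n,i)
    cv2.imwrite(f"pics/{n}0.png",cv2.cvtColor(bot.camera(n),cv2.COLOR_RGB2BGR))
E
```

```text
pics
{'clock': 0.0, 'eef_pos': array([ 0.14172895, -0.47879167,  0.20651113]), 'tool_rot': array([ 9.89663164e-01,  1.43407609e-01, -1.54882499e-04, -1.02737911e-03]), 'grip_width': 0.08493770917249928, 'ft_force': array([-0.22575578, -1.40298169, -0.1913981 ])}
scene {'vertical_fov': 52.72702877834481, 'cx': 254.5032386214722, 'cy': 194.412547179269, 'pose': array([[ 0.80330595, -0.49833011,  0.32613901,  0.93064454],
       [ 0.59544347,  0.66087949, -0.45682093, -0.43033682],
       [ 0.01210904,  0.56116432,  0.82761584,  0.87904428],
       [ 0.        ,  0.        ,  0.        ,  1.        ]])}
top {'vertical_fov': 48.105955635508096, 'cx': 254.3097827900798, 'cy': 192.67173029497832, 'pose': array([[-7.68906783e-03,  9.75037010e-01, -2.21909231e-01,
         2.68501372e-01],
       [-9.99966910e-01, -8.08687495e-03, -8.84095582e-04,
         6.20254009e-02],
       [-2.65657811e-03,  2.21895090e-01,  9.75066927e-01,
         1.36952840e+00],
       [ 0.00000000e+00,  0.00000000e+00,  0.00000000e+00,
         1.00000000e+00]])}
wrist {'vertical_fov': 65.70646984690485, 'cx': 262.648040558941, 'cy': 194.87258173500075, 'pose': array([[ 0.28344827,  0.92109387,  0.26691413,  0.2097754 ],
       [-0.95898667,  0.27262042,  0.07760591, -0.46006778],
       [-0.00128392, -0.27796435,  0.96059053,  0.37273517],
       [ 0.        ,  0.        ,  0.        ,  1.        ]])}
```

View pics/top0.png

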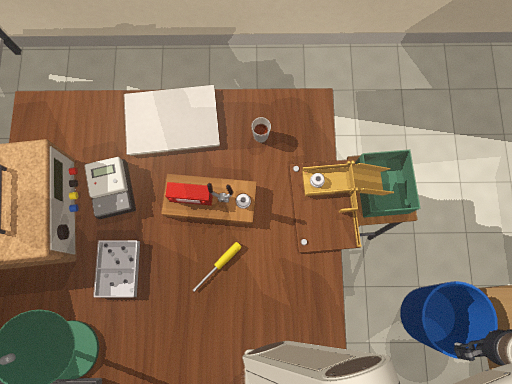

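View pics/scene0.png

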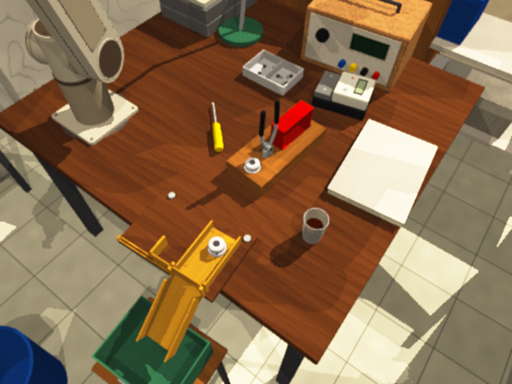

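View pics/wrist0.png

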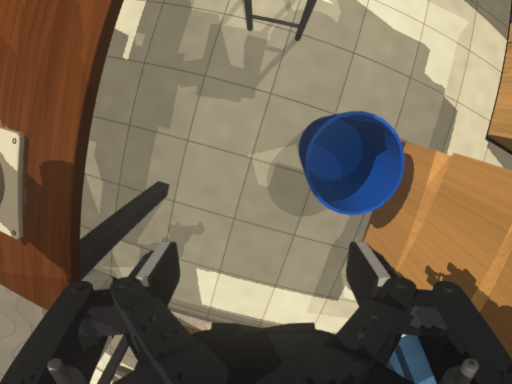

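The top view shows the chute at right, around (355,190): landing upstream at left (318,180), gate rail running down to (357,245), box at (390,180). Chute axes are nearly the world axes. I'll zoom in on both views.

Run:
```python
import cv2
a=cv2.imread("pics/top0.png")[145:260,285:425];cv2.imwrite("pics/topc.png",cv2.resize(a,None,fx=5,fy=5,interpolation=cv2.INTER_CUBIC))
a=cv2.imread("pics/scene0.png")[215:335,110:260];cv2.imwrite("pics/scenec.png",cv2.resize(a,None,fx=5,fy=5,interpolation=cv2.INTER_CUBIC))
```

```text
(no output)
```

View pics/topc.png

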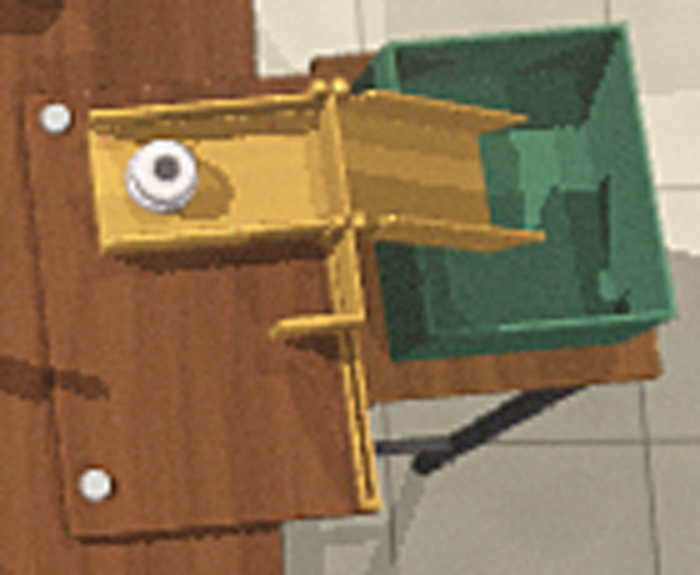

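View pics/scenec.png

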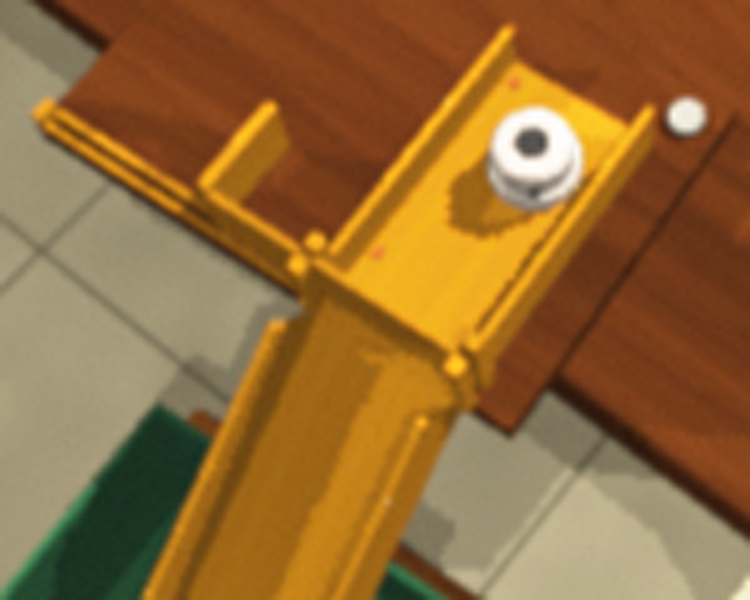

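Top crop: rail end (370,503), near posts (338,226)/(358,220), far posts (320,88)/(341,87), lip tip (275,333), housing hole (167,168). Scene crop: rail end (43,112), posts (315,243)/(297,265)/(457,365), lip tip (268,106), housing (531,141). I'll fit the chute pose (x, y, yaw) to these landmarks.

```bash
cat > h.py <<'E'
import numpy as np
from workcell import bot
def ray(n,px):
    i=bot.camera_info(n);f=192/np.tan(np.radians(i["vertical_fov"]/2));P=i["pose"]
    return P[:3,3],P[:3,:3]@np.array([(px[0]-i["cx"])/f,-(px[1]-i["cy"])/f,-1])
def on(n,px,z):
    o,d=ray(n,px);return (o+d*(z-o[2])/d[2])[:2]
full=lambda n,u,v:((u+.5)/5-.5+(285 if n=="top" else 110),(v+.5)/5-.5+(145 if n=="top" else 215))
E
python3 - <<'E'
from h import *
from scipy.optimize import least_squares
# cam,u,v,z mm, chute x,y
L=[("top",370,503,27,-215,0),("top",75,538,15,-222,190),("top",25,95,15,68,190),("top",338,224,65,-44,8),("top",358,219,65,-44,-8),("top",320,86,65,44,8),("top",341,86,65,44,-8),
("top",91,115,51,41.5,150),("top",102,245,51,-41.5,150),
("scene",43,112,27,-215,0),("scene",315,240,65,-44,8),("scene",297,263,65,-44,-8),("scene",456,363,65,44,-8),("scene",512,433,15,68,-6),("scene",735,118,15,68,190),("scene",508,30,51,-41.5,150),("scene",650,110,51,41.5,150)]
W=np.array([on(n,full(n,u,v),z/1e3) for n,u,v,z,_,_ in L]);C=np.array([l[4:] for l in L])/1e3
R=lambda a:np.array([[np.cos(a),-np.sin(a)],[np.sin(a),np.cos(a)]])
for sel in(slice(0,9),slice(9,17),slice(0,17)):
    s=least_squares(lambda p:(C[sel]@R(p[2]).T+p[:2]-W[sel]).ravel(),[.3,-.3,0],loss="soft_l1",f_scale=.003)
    print(s.x.round(4))
print((1e3*((W-s.x[:2])@R(s.x[2])-C)).round(1).tolist())
for n,u,v,z,w in[("top",275,332,66,"lip tip (-105?,50)"),("top",362,318,64,"lip corner"),("scene",268,104,66,"tip"),("scene",205,185,64,"corner"),("top",167,168,46,"housing"),("scene",531,141,46,"housing")]:
    q=on(n,full(n,u,v),z/1e3);print(w,n,q.round(4),((q-s.x[:2])@R(s.x[2])*1e3).round(1))
E
```

```text
[ 0.6188 -0.2453  0.0741]
[ 0.618  -0.2463  0.0735]
[ 0.6184 -0.2458  0.0736]
[[-0.2, 1.6], [1.2, -4.5], [1.2, -2.0], [-0.7, -0.6], [1.5, 2.6], [1.2, -1.0], [0.1, 1.8], [0.5, 1.3], [-1.5, 3.4], [-1.7, -2.1], [-1.1, -1.1], [-0.8, 1.8], [-0.8, 2.7], [0.8, 0.3], [0.6, -5.4], [-0.5, -1.0], [-0.1, -0.1]]
lip tip (-105?,50) top [ 0.5052 -0.1987] [-109.5   55.3]
lip corner top [ 0.5139 -0.2532] [-104.8    0.3]
tip scene [ 0.5078 -0.2051] [-107.3   48.8]
corner scene [ 0.5132 -0.2523] [-105.4    1.2]
housing top [ 0.6152 -0.1396] [  4.6 106.2]
housing scene [ 0.6117 -0.1386] [  1.2 107.4]
```

step_arm:
  targets: "-1 0.8 0.5 -0.1 0 0 -0.273;-1 0.8 0.5 -0.1 0 0 -0.273;-1 0.8 0.5 -0.1 0 0 -0.273;-1 0.8 0.5 -0.1 0 0 -0.273;-1 0.8 0.5 -0.1 0 0 -0.273;-1 0.8 0.5 -0.1 0 0 -0.273;-1 0.8 0.5 -0.1 0 0 -0.273;-1 0.8 0.5 -0.1 0 0 -0.273;-1 0.8 0.5 -0.1 0 0 -0.273;-1 0.8 0.5 -0.1 0 0 -0.273"

```text
clock: 0.98
eef_pos: [0.4899, -0.2612, 0.1636]
tool_rot: [0.999, 0.037, -0.0, -0.0]
ft_force: [0.7, -1.0, 0.8]
grip_width: -0.0001
grasp_force: 0.0
```

```bash
cat >> h.py <<'E'
O=np.array([.6184,-.2458]);a=.0736
R=np.array([[np.cos(a),-np.sin(a)],[np.sin(a),np.cos(a)]])
def go(x,y,z):
    "chute mm target -> normalised shift from the measured pose"
    p=bot.get_obs()["eef_pos"];t=np.r_[O+R@[x/1e3,y/1e3],z/1e3]
    print("shift",((t-p)/.5).round(4))
def st():
    from scipy.spatial.transform import Rotation as Q
    o=bot.get_obs();p=o["eef_pos"]
    print("t",round(o["clock"],2),"chute mm",(1e3*(R.T@(p[:2]-O))).round(1),"z",round(p[2]*1e3,1),"F",np.round(o["ft_force"],1),"w",round(o["grip_width"],3),"toolx/z",Q.from_quat(o["tool_rot"]).as_matrix()[:,[0,2]].T.round(3).tolist())
E
python3 -c "
from h import *
st();go(-75,22,140)"
```

```text
t 0.98 chute mm [-129.2   -5.9] z 163.6 F [ 0.7 -1.   0.8] w -0.0 toolx/z [[0.997, 0.074, -0.001], [-0.001, 0.0, -1.0]]
shift [ 0.1041  0.0636 -0.0471]
```

step_arm:
  targets: "-1 0.104 0.064 -0.05 0 0 0;-1 0.104 0.064 -0.05 0 0 0;-1 0.104 0.064 -0.05 0 0 0;-1 0.104 0.064 -0.05 0 0 0"

```text
clock: 1.32
eef_pos: [0.5406, -0.2294, 0.1374]
tool_rot: [0.999, 0.038, -0.002, -0.001]
ft_force: [0.1, -1.4, 0.9]
grip_width: 0.0
grasp_force: 0.0
```

```bash
python3 -c "
from h import *
import cv2
st();go(-75,22,40)
cv2.imwrite('pics/w1.png',cv2.cvtColor(bot.camera('wrist'),cv2.COLOR_RGB2BGR))"
```

```text
t 1.32 chute mm [-76.4  22.1] z 137.4 F [ 0.1 -1.4  0.9] w 0.0 toolx/z [[0.997, 0.076, -0.003], [-0.003, 0.001, -1.0]]
shift [ 0.0029  0.     -0.1948]
```

View pics/w1.png

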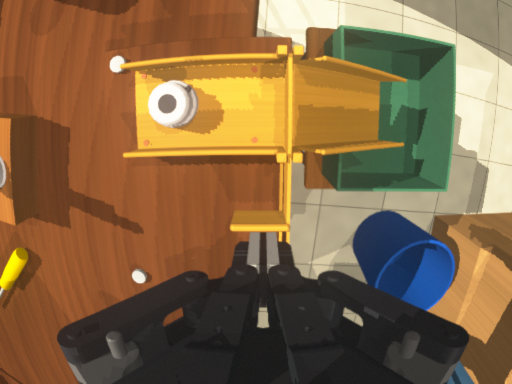

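Wrist view: the lip's top is around (232–288, 213), the posts near (283,157)/(295,157) and (283,50)/(300,50), the housing hole at (167,104). I'll cross-check these as rays.

```bash
cat >> h.py <<'E'
def won(px,z,pose=None):
    i=bot.camera_info("wrist");f=192/np.tan(np.radians(i["vertical_fov"]/2));P=i["pose"] if pose is None else pose
    d=np.array([px[0]-i["cx"],px[1]-i["cy"]]);r=np.hypot(*d);t=r/f
    v=P[:3,:3]@np.array([d[0]/r*np.sin(t),-d[1]/r*np.sin(t),-np.cos(t)])
    q=P[:3,3]+v*(z/1e3-P[2,3])/v[2];return (1e3*(R.T@(q[:2]-O))).round(1)
E
python3 -c "
from h import *
for n,p,z in[('lip back tip',(232,213),66),('lip back mid',(260,212),66),('lip front top',(260,220),66),('lip tip front',(231,220),66),('post n',(283,157),65),('post f',(283,50),65),('wall n',(125,155),51),('wall f',(122,66),51),('housing',(167,104),46)]: print(n,won(p,z))"
```

```text
lip back tip [-91.4  46.3]
lip back mid [-90.5  22.3]
lip front top [-97.8  22.4]
lip tip front [-97.9  47.4]
post n [-43.5   3.6]
post f [43.7  4. ]
wall n [-41.3 147.3]
wall f [ 41.2 146.8]
housing [  2.6 104.8]
```

step_arm:
  targets: "-1 0.003 0.004 -0.1 0 0 0;-1 0.003 0.004 -0.14 0 0 0;-1 0.003 0.004 -0.16 0 0 0;-1 0.003 0.004 -0.18 0 0 0;-1 0.003 0.004 -0.195 0 0 0;-1 0.003 0.004 -0.195 0 0 0"

```text
clock: 1.87
eef_pos: [0.5416, -0.2294, 0.0414]
tool_rot: [0.999, 0.036, -0.0, -0.0]
ft_force: [-0.5, 0.6, 0.6]
grip_width: -0.0001
grasp_force: 0.0
```

```bash
python3 -c "
from h import *
st();go(-92,24,40);go(-100,24,40);go(-178,24,40)"
```

```text
t 1.87 chute mm [-75.4  22. ] z 41.4 F [-0.5  0.6  0.6] w -0.0 toolx/z [[0.997, 0.072, -0.0], [-0.0, 0.0, -1.0]]
shift [-0.0335  0.0016 -0.0028]
shift [-0.0494  0.0004 -0.0028]
shift [-0.205  -0.0111 -0.0028]
```

step_arm:
  targets: "-1 -0.01 -0.001 0 0 0 0;-1 -0.02 -0.001 0 0 0 0;-1 -0.028 -0.002 0 0 0 0;-1 -0.034 -0.002 0 0 0 0;-1 -0.04 -0.003 0 0 0 0;-1 -0.046 -0.003 0 0 0 0;-1 -0.052 -0.004 0 0 0 0;-1 -0.06 -0.004 0 0 0 0;-1 -0.068 -0.005 0 0 0 0;-1 -0.076 -0.005 0 0 0 0"

```text
clock: 2.7
eef_pos: [0.5045, -0.2315, 0.0421]
tool_rot: [0.999, 0.037, 0.001, 0.0]
ft_force: [1.1, -0.0, 2.2]
grip_width: -0.0001
grasp_force: 1.3
```

```bash
python3 -c "
from h import *
import cv2
st();go(-178,23,40)
cv2.imwrite('pics/w2.png',cv2.cvtColor(bot.camera('wrist'),cv2.COLOR_RGB2BGR))"
```

```text
t 2.7 chute mm [-112.5   22.6] z 42.1 F [ 1.1 -0.   2.2] w -0.0 toolx/z [[0.997, 0.073, 0.002], [0.002, -0.001, -1.0]]
shift [-0.1306 -0.0088 -0.0041]
```

View pics/w2.png

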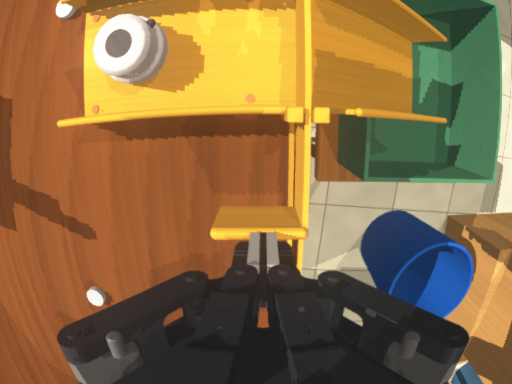

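```bash
python3 -c "
from h import *
for v in (207,226,232,238): print(v,won((250,v),66),won((250,v),24))
for p in((293,115),(320,115)): print(won(p,65))
i=bot.camera_info('wrist');P=i['pose'];o=bot.get_obs();print(P[:3,3],1e3*(R.T@(P[:2,3]-O)))
f=192/np.tan(np.radians(i['vertical_fov']/2))
for dz in (0,.02,.04):
  q=P[:3,:3].T@(o['eef_pos']+[0,0,dz]-P[:3,3]);t=np.arctan2(np.hypot(q[0],q[1]),-q[2]);d=q[:2]/np.hypot(q[0],q[1]);print(dz,i['cx']+f*t*d[0],i['cy']-f*t*d[1])
"
```

```text
207 [-90.2  28.1] [-104.2   30. ]
226 [-100.6   28.3] [-117.6   30.2]
232 [-103.9   28.3] [-122.    30.2]
238 [-107.4   28.4] [-126.4   30.3]
[-44.5   7.2]
[-44.2  -5.9]
[ 0.57410356 -0.22716911  0.20811825] [-42.80652568  21.8377225 ]
0 260.92255978634404 230.8966132084912
0.02 260.76369184227303 245.24443172810598
0.04 260.5681956415493 263.162898609053
```

```bash
python3 -c "
from h import *
import cv2
a=cv2.imread('pics/w2.png')[195:285,200:320]
b=cv2.resize(a,None,fx=4,fy=4,interpolation=cv2.INTER_CUBIC)
s=cv2.cvtColor(bot.camera('scene'),cv2.COLOR_RGB2BGR)[200:290,120:240]
s=cv2.resize(s,None,fx=4,fy=4,interpolation=cv2.INTER_CUBIC)
b=cv2.resize(b,(400,300));s=cv2.resize(s,(400,300));cv2.imwrite('pics/c3.png',np.hstack([b,s]))
st()"
```

```text
t 2.8 chute mm [-113.4   22.7] z 41.9 F [-0.2 -1.   3.3] w -0.0 toolx/z [[0.997, 0.073, -0.0], [-0.0, -0.0, -1.0]]
```

View pics/c3.png

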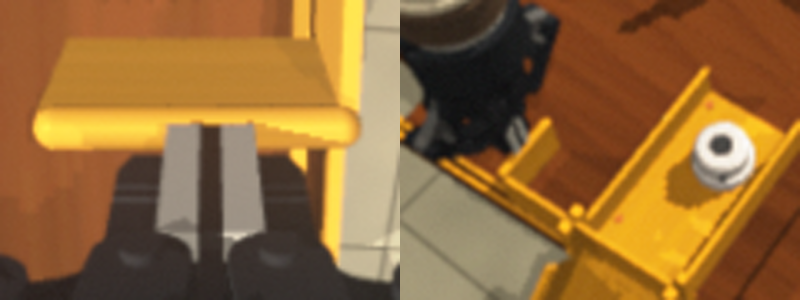

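The wrist crop (left) shows the pads drawn over the lip's rolled edge, with the tip at about crop (210,123). The scene crop (right) shows the lip unmoved, its tip at (548,122), and the fingertips near (515,140) on its near side. The gate has not moved. I'll triangulate the fingertip from both views.

Run:
```python
from h import *
import cv2
i=bot.camera_info('wrist');f=192/np.tan(np.radians(i['vertical_fov']/2));P=i['pose']
def wray(px):
    d=np.array([px[0]-i["cx"],px[1]-i["cy"]]);r=np.hypot(*d);t=r/f
    return P[:3,3],P[:3,:3]@np.array([d[0]/r*np.sin(t),-d[1]/r*np.sin(t),-np.cos(t)])
o1,d1=wray((262.5,232));
for s in((515,135),(520,148),(510,150)):
    o2,d2=ray('scene',(120+(s[0]-400)*.3,200+s[1]*.3))
    k=np.linalg.lstsq(np.c_[d1,-d2],o2-o1,rcond=None)[0];A=o1+k[0]*d1;B=o2+k[1]*d2;m=(A+B)/2
    print(s,(1e3*(R.T@(m[:2]-O))).round(1),round(m[2]*1e3,1),'gap mm',round(1e3*np.linalg.norm(A-B),1))
i2=bot.camera_info('scene');f2=192/np.tan(np.radians(i2['vertical_fov']/2))
for dz in(0,.03):
    q=i2['pose'][:3,:3].T@(bot.get_obs()['eef_pos']+[0,0,dz]-i2['pose'][:3,3]);u,v=i2['cx']-f2*q[0]/q[2],i2['cy']+f2*q[1]/q[2]
    print('TCP in scene crop',400+(u-120)/.3,(v-200)/.3)
```

```text
(515, 135) [-97.7  20.7] 91.4 gap mm 9.2
(520, 148) [-104.9   21.6] 66.2 gap mm 2.1
(510, 150) [-113.8   20.9] 52.0 gap mm 7.5
TCP in scene crop 519.8268749019297 157.0108420722617
TCP in scene crop 511.2669866023485 137.65983670657005
```

The evidence suggests the fingers went over the lip top instead of hooking behind it, so the real tip seems to sit higher than the reported TCP. I'll back off and go lower, with force checks.

step_arm:
  targets: "-1 0 0 0.04 0 0 0;-1 0 0 0.06 0 0 0;-1 0.03 0.003 0.06 0 0 0;-1 0.06 0.005 0.06 0 0 0;-1 0.078 0.006 0.06 0 0 0;-1 0.078 0.006 0.02 0 0 0;-1 0.078 0.006 0 0 0 0;-1 0.078 0.006 -0.015 0 0 0;-1 0.078 0.006 -0.03 0 0 0;-1 0.078 0.006 -0.03 0 0 0"

```text
clock: 3.63
eef_pos: [0.5413, -0.2277, 0.0244]
tool_rot: [0.999, 0.037, -0.002, -0.001]
ft_force: [-0.3, -1.2, -1.3]
grip_width: 0.0004
grasp_force: 0.0
```

Run:
```python
from h import *
import cv2
st()
w=bot.camera('wrist');cv2.imwrite('pics/w4.png',cv2.cvtColor(w,cv2.COLOR_RGB2BGR))
s=cv2.cvtColor(bot.camera('scene'),cv2.COLOR_RGB2BGR);cv2.imwrite('pics/s4.png',s)
t=cv2.cvtColor(bot.camera('top'),cv2.COLOR_RGB2BGR);cv2.imwrite('pics/t4.png',t)
a=cv2.resize(cv2.cvtColor(w,cv2.COLOR_RGB2BGR)[180:285,195:335],(400,300));b=cv2.resize(s[205:280,120:220],(400,300),interpolation=cv2.INTER_CUBIC)
cv2.imwrite('pics/c4.png',np.hstack([a,b]))
```

```text
t 3.63 chute mm [-75.6  23.7] z 24.4 F [-0.3 -1.2 -1.3] w 0.0 toolx/z [[0.997, 0.073, -0.004], [-0.004, 0.002, -1.0]]
```

View pics/c4.png

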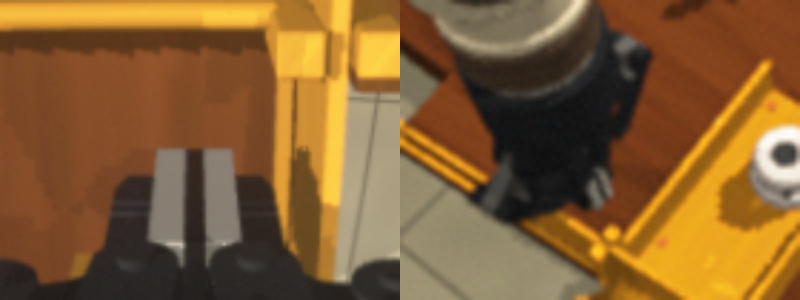

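Run:
```python
from h import *
p=bot.get_obs()['eef_pos']
i2=bot.camera_info('scene');f2=192/np.tan(np.radians(i2['vertical_fov']/2))
i=bot.camera_info('wrist');f=192/np.tan(np.radians(i['vertical_fov']/2));P=i['pose']
x,y=R[:,0],R[:,1]
for dx in(-11,0,11):
  for dz in(0,12,24):
    q0=p+np.r_[R@[dx/1e3,0],dz/1e3]
    q=i2['pose'][:3,:3].T@(q0-i2['pose'][:3,3]);u,v=i2['cx']-f2*q[0]/q[2],i2['cy']+f2*q[1]/q[2]
    q=P[:3,:3].T@(q0-P[:3,3]);t=np.arctan2(np.hypot(*q[:2]),-q[2]);d=q[:2]/np.hypot(*q[:2])
    print(dx,dz,'scene crop',round(400+(u-120)*4),round((v-205)*4),'wrist v',round(i['cy']-f*t*d[1]))
for n in('w2','w4'):
    import cv2;a=cv2.imread(f'pics/{n}.png').astype(int)
    print(n,[tuple(a[v,257]) for v in range(222,246,2)])
```

```text
-11 0 scene crop 586 203 wrist v 247
-11 12 scene crop 582 194 wrist v 256
-11 24 scene crop 579 185 wrist v 266
0 0 scene crop 600 212 wrist v 231
0 12 scene crop 597 203 wrist v 239
0 24 scene crop 593 195 wrist v 249
11 0 scene crop 615 221 wrist v 214
11 12 scene crop 611 213 wrist v 221
11 24 scene crop 608 204 wrist v 229
w2 [(np.int64(49), np.int64(130), np.int64(188)), (np.int64(49), np.int64(129), np.int64(185)), (np.int64(49), np.int64(125), np.int64(182)), (np.int64(57), np.int64(164), np.int64(230)), (np.int64(66), np.int64(190), np.int64(248)), (np.int64(116), np.int64(147), np.int64(178)), (np.int64(133), np.int64(148), np.int64(160)), (np.int64(131), np.int64(146), np.int64(159)), (np.int64(132), np.int64(147), np.int64(159)), (np.int64(131), np.int64(146), np.int64(158)), (np.int64(133), np.int64(147), np.int64(159)), (np.int64(132), np.int64(146), np.int64(158))]
w4 [(np.int64(37), np.int64(72), np.int64(127)), (np.int64(39), np.int64(74), np.int64(127)), (np.int64(38), np.int64(74), np.int64(127)), (np.int64(39), np.int64(76), np.int64(129)), (np.int64(40), np.int64(75), np.int64(128)), (np.int64(100), np.int64(114), np.int64(132)), (np.int64(116), np.int64(128), np.int64(139)), (np.int64(116), np.int64(128), np.int64(139)), (np.int64(116), np.int64(128), np.int64(138)), (np.int64(116), np.int64(128), np.int64(137)), (np.int64(116), np.int64(128), np.int64(138)), (np.int64(115), np.int64(127), np.int64(137))]
```

Both views fit a fingertip about 25 mm short of the nominal TCP (dx 11, dz 24). Lowering to TCP z≈8 will confirm this: if it holds, there is no touch on the 15 mm board.

step_arm:
  targets: "-1 0 0 -0.008 0 0 0;-1 0 0 -0.016 0 0 0;-1 0 0 -0.02 0 0 0;-1 0 0 -0.024 0 0 0;-1 0 0 -0.028 0 0 0;-1 0 0 -0.028 0 0 0"

```text
clock: 4.28
eef_pos: [0.5428, -0.2281, 0.0121]
tool_rot: [0.999, 0.037, -0.0, -0.0]
ft_force: [-1.1, -0.2, 0.1]
grip_width: 0.0001
grasp_force: 0.0
```

```bash
python3 -c "
from h import *
st()"
```

```text
t 4.28 chute mm [-74.1  23.2] z 12.1 F [-1.1 -0.2  0.1] w 0.0 toolx/z [[0.997, 0.073, -0.001], [-0.001, 0.0, -1.0]]
```

The TCP is at 12 mm with no contact force, so the short tip is confirmed. The tip is at about 37 mm, which is good for hooking, so I'll pull.

step_arm:
  targets: "-1 -0.01 -0.001 0 0 0 0;-1 -0.02 -0.001 0 0 0 0;-1 -0.026 -0.002 0 0 0 0;-1 -0.032 -0.002 0 0 0 0;-1 -0.038 -0.003 0 0 0 0;-1 -0.044 -0.003 0 0 0 0;-1 -0.05 -0.004 0 0 0 0;-1 -0.058 -0.004 0 0 0 0;-1 -0.066 -0.005 0 0 0 0;-1 -0.074 -0.005 0 0 0 0"

```text
clock: 5.12
eef_pos: [0.5061, -0.2311, 0.0128]
tool_rot: [0.999, 0.037, 0.0, 0.0]
ft_force: [2.2, -0.1, -0.0]
grip_width: -0.0003
grasp_force: 1.1
```

Run:
```python
from h import *
import cv2
st()
t=bot.camera('top');cv2.imwrite('pics/t5.png',cv2.cvtColor(t,cv2.COLOR_RGB2BGR))
w=cv2.cvtColor(bot.camera('wrist'),cv2.COLOR_RGB2HSV);cv2.imwrite('pics/w5.png',cv2.cvtColor(w,cv2.COLOR_HSV2BGR))
# yellow profile left of the fingers, across the lip
print([(v,tuple(int(c) for c in w[v,232])) for v in range(195,275,6)])
```

```text
t 5.12 chute mm [-110.9   22.9] z 12.8 F [ 2.2 -0.1 -0. ] w -0.0 toolx/z [[0.997, 0.073, 0.001], [0.001, -0.001, -1.0]]
[(195, (12, 178, 155)), (201, (12, 175, 157)), (207, (12, 178, 156)), (213, (12, 178, 156)), (219, (12, 180, 157)), (225, (12, 175, 157)), (231, (12, 178, 158)), (237, (11, 178, 159)), (243, (12, 175, 160)), (249, (11, 172, 159)), (255, (11, 171, 142)), (261, (16, 133, 96)), (267, (9, 46, 56)), (273, (7, 42, 54))]
```

Fx is +2.2 N and the lip is no longer ahead of the fingers, so the gate is moving. Continuing.

step_arm:
  targets: "-1 -0.012 -0.001 0 0 0 0;-1 -0.024 -0.002 0 0 0 0;-1 -0.036 -0.003 0 0 0 0;-1 -0.048 -0.004 0 0 0 0;-1 -0.06 -0.004 0 0 0 0;-1 -0.072 -0.005 0 0 0 0;-1 -0.084 -0.006 0 0 0 0;-1 -0.094 -0.007 0 0 0 0;-1 -0.102 -0.008 0 0 0 0;-1 -0.108 -0.008 0 0 0 0"

```text
clock: 6.05
eef_pos: [0.4516, -0.2349, 0.0127]
tool_rot: [0.999, 0.037, -0.0, 0.0]
ft_force: [2.0, -1.0, -0.1]
grip_width: -0.0004
grasp_force: 1.1
```

step_arm:
  targets: "-1 -0.005 0 0 0 0 0;-1 -0.01 -0.001 0 0 0 0;-1 -0.013 -0.001 0 0 0 0;-1 -0.016 -0.001 0 0 0 0;-1 -0.016 -0.001 0 0 0 0"

```text
clock: 6.47
eef_pos: [0.4438, -0.2353, 0.0125]
tool_rot: [0.999, 0.037, -0.0, -0.0]
ft_force: [1.0, -0.4, 1.0]
grip_width: -0.0001
grasp_force: 0.6
```

Run:
```python
from h import *
import cv2
st()
t=bot.camera('top');cv2.imwrite('pics/t6.png',cv2.cvtColor(t,cv2.COLOR_RGB2BGR))
s=bot.camera('scene');cv2.imwrite('pics/s6.png',cv2.cvtColor(s,cv2.COLOR_RGB2BGR))
```

```text
t 6.47 chute mm [-173.4   23.4] z 12.5 F [ 1.  -0.4  1. ] w -0.0 toolx/z [[0.997, 0.073, -0.0], [-0.0, 0.0, -1.0]]
```

step_arm:
  targets: "-1 -0.003 0 0 0 0 0;-1 -0.005 0 0 0 0 0;-1 -0.007 0 0 0 0 0;-1 -0.009 -0.001 0 0 0 0;-1 -0.011 -0.001 0 0 0 0;-1 -0.011 -0.001 0 0 0 0"

```text
clock: 7.07
eef_pos: [0.4382, -0.2355, 0.0125]
tool_rot: [0.999, 0.037, -0.0, -0.0]
ft_force: [1.6, 0.1, 0.7]
grip_width: 0.0001
grasp_force: 0.7
```

step_arm:
  targets: "-1 -0.002 0 0 0 0 0;-1 -0.004 0 0 0 0 0;-1 -0.004 0 0 0 0 0"

```text
clock: 7.32
eef_pos: [0.4366, -0.2357, 0.0125]
tool_rot: [0.999, 0.037, 0.0, -0.0]
ft_force: [2.2, 0.9, -1.0]
grip_width: -0.0004
grasp_force: 1.2
```

step_arm:
  targets: "-1 -0.002 0 0 0 0 0;-1 -0.004 0 0 0 0 0;-1 -0.004 0 0 0 0 0"

```text
clock: 7.57
eef_pos: [0.4366, -0.2358, 0.0128]
tool_rot: [0.999, 0.037, 0.002, -0.0]
ft_force: [7.1, 0.8, -3.1]
grip_width: -0.0003
grasp_force: 3.3
```

step_arm:
  targets: "-1 -0.002 0 0 0 0 0;-1 -0.003 0 0 0 0 0;-1 -0.003 0 0 0 0 0"

```text
clock: 7.82
eef_pos: [0.4367, -0.2359, 0.0132]
tool_rot: [0.999, 0.037, 0.003, 0.0]
ft_force: [9.7, 1.9, -3.5]
grip_width: -0.0001
grasp_force: 4.8
```

The gate is at its stop (TCP x 0.4366, force rose to 9.7 N). I'll back off, lift, and go upstream of the housing.

step_arm:
  targets: "-1 0.012 0.001 0 0 0 0;-1 0.03 0.002 0 0 0 0;-1 0.03 0.002 0.08 0 0 0;-1 0.03 0.002 0.14 0 0 0;-1 0.1 0.07 0.14 0 0 0;-1 0.17 0.13 0.14 0 0 0;-1 0.23 0.19 0.14 0 0 0;-1 0.29 0.25 0.14 0 0 0;-1 0.345 0.31 0.14 0 0 0;-1 0.345 0.31 0.14 0 0 0"

```text
clock: 8.65
eef_pos: [0.609, -0.0762, 0.0822]
tool_rot: [0.999, 0.039, 0.001, -0.0]
ft_force: [-0.2, -0.8, 1.2]
grip_width: -0.0004
grasp_force: 0.0
```

Run:
```python
from h import *
import cv2
st();go(3,165,7);go(3,150,7)
cv2.imwrite('pics/w7.png',cv2.cvtColor(bot.camera('wrist'),cv2.COLOR_RGB2BGR));cv2.imwrite('pics/s7.png',cv2.cvtColor(bot.camera('scene'),cv2.COLOR_RGB2BGR))
w=cv2.imread('pics/w7.png');h=cv2.cvtColor(w,cv2.COLOR_BGR2HSV)
m=((h[...,1]<60)&(h[...,2]>150)).astype(np.uint8);n,l,s,c=cv2.connectedComponentsWithStats(m)
for k in range(1,n):
    if 150<s[k,4]<8000:print(s[k].tolist(),c[k].round(),won(c[k],46))
```

```text
t 8.65 chute mm [  3.1 169.8] z 82.2 F [-0.2 -0.8  1.2] w -0.0 toolx/z [[0.997, 0.078, 0.001], [0.001, 0.001, -1.0]]
shift [ 0.0006 -0.0096 -0.1503]
shift [ 0.0028 -0.0395 -0.1503]
[0, 0, 19, 60, 942] [ 8. 27.] [169.3 396.6]
[419, 0, 93, 102, 7020] [467.  49.] [133.7   5.1]
[251, 130, 23, 24, 410] [262. 142.] [ 50.6 167.4]
[313, 174, 58, 59, 2324] [340. 202.] [  7.5 110.2]
[249, 233, 10, 30, 253] [254. 247.] [-27.9 173.4]
[267, 233, 11, 35, 307] [272. 249.] [-29.9 159.7]
[41, 239, 46, 50, 1273] [ 63. 264.] [-54.6 351.9]
[451, 361, 17, 23, 175] [458. 372.] [-222.8  -85.8]
```

step_arm:
  targets: "-1 0 0 -0.07 0 0 0;-1 0 0 -0.11 0 0 0;-1 0 0 -0.13 0 0 0;-1 0 -0.004 -0.14 0 0 0;-1 0.001 -0.01 -0.15 0 0 0;-1 0.001 -0.02 -0.15 0 0 0;-1 0.002 -0.03 -0.15 0 0 0"

```text
clock: 9.33
eef_pos: [0.6072, -0.0969, 0.0086]
tool_rot: [0.999, 0.036, 0.001, 0.0]
ft_force: [0.3, -0.3, 1.5]
grip_width: 0.0004
grasp_force: 0.0
```

Run:
```python
from h import *
st();go(3.5,120,7);go(3.5,10,7)
```

```text
t 9.33 chute mm [ -0.2 149.3] z 8.6 F [ 0.3 -0.3  1.5] w 0.0 toolx/z [[0.997, 0.073, 0.001], [0.001, -0.001, -1.0]]
shift [ 0.0118 -0.0579 -0.0032]
shift [ 0.0279 -0.2773 -0.0032]
```

step_arm:
  targets: "-1 0.004 -0.004 -0.001 0 0 0;-1 0.004 -0.008 -0.002 0 0 0;-1 0.005 -0.012 -0.002 0 0 0;-1 0.005 -0.016 -0.002 0 0 0;-1 0.006 -0.022 -0.002 0 0 0;-1 0.006 -0.028 -0.002 0 0 0;-1 0.007 -0.034 -0.002 0 0 0;-1 0.007 -0.04 -0.002 0 0 0;-1 0.008 -0.046 -0.002 0 0 0;-1 0.008 -0.052 -0.002 0 0 0"

```text
clock: 10.17
eef_pos: [0.6107, -0.1221, 0.0066]
tool_rot: [0.999, 0.037, 0.0, -0.0]
ft_force: [0.2, 0.2, 0.4]
grip_width: 0.0002
grasp_force: 0.2
```

```bash
cat >> h.py <<'E'
def hous(n):
    import cv2
    w=cv2.cvtColor(bot.camera('wrist'),cv2.COLOR_RGB2BGR);cv2.imwrite(f'pics/{n}.png',w);h=cv2.cvtColor(w,cv2.COLOR_BGR2HSV)
    m=((h[...,1]<60)&(h[...,2]>150)).astype(np.uint8);k,l,s,c=cv2.connectedComponentsWithStats(m)
    for j in range(1,k):
        if s[j,4]>500 :print(s[j].tolist(),c[j].round(),won(c[j],46))
E
python3 - <<'E'
from h import *
st();hous('w8')
E
```

```text
t 10.17 chute mm [  1.4 124. ] z 6.6 F [0.2 0.2 0.4] w 0.0 toolx/z [[0.997, 0.073, 0.0], [0.0, 0.0, -1.0]]
[414, 0, 98, 91, 6849] [465.  42.] [114.4  21.5]
[160, 138, 31, 33, 790] [175. 154.] [ 54.1 160.9]
[283, 199, 84, 80, 4205] [324. 235.] [15.9 93.3]
```

```bash
cat >> h.py <<'E'
def hole(n,b):
    import cv2
    g=cv2.imread(f'pics/{n}.png',0);x,y,w,h=b;s=g[y:y+h,x:x+w]
    cx,cy=w//2,h//2;m=((s<110)*255).astype(np.uint8);k,l,st_,c=cv2.connectedComponentsWithStats(m)
    for j in range(1,k):
        if st_[j,4]>30 and abs(c[j][0]-cx)<w/4 and abs(c[j][1]-cy)<h/4:print('hole',st_[j].tolist(),won(c[j]+[x,y],46))
E
python3 - <<'E'
from h import *
hole('w8',(283,199,84,80))
E
python3 - <<'E'
from h import *
import cv2
g=cv2.imread('pics/w8.png',0)
print(g[199:290:5,279:370:5])
E
```

```text
[[202 204 203 203 200 203 204 211 199 189 176 171 201 202 210 214 214 213
  213]
 [202 201 204 204 203 224 219 227 248 251 249 241 221 148 163 216 216 216
  217]
 [205 205 206 218 229 248 253 252 251 230 232 236 243 241 192 175 211 216
  215]
 [204 204 208 232 254 254 240 224 215 207 193 178 166 160 230 214 166 201
  216]
 [203 204 233 254 254 234 227 223 216 235 247 243 234 217 157 203 163 166
  187]
 [207 222 251 254 235 233 231 252 252 252 252 252 251 246 240 190 128 110
  170]
 [205 227 254 238 234 247 254 254 254 254 254 254 254 254 250 237 189 126
  173]
 [127 152 175 235 242 254 254 254 254 254 254 254 254 254 254 252 229 181
  166]
 [148 165 145 232 254 254 254 254 254 254 254 254 254 254 254 254 252 211
  168]
 [ 72  74  99 244 254 254 254 254 254 156 135 131 134 252 254 254 254 210
  156]
 [ 70  71  74 173 254 254 254 254 132 130 130 131 131 134 254 253 254 238
  142]
 [ 76  76  78 178 215 223 224 193 133 129 128 130 127 130 242 254 254 229
  143]
 [ 84  66  67 156 220 222 224 111 109 126 101 100 100  99 252 254 254 209
  144]
 [ 94  67  65 111 191 198 198 177  98 100  97  98  96  98 224 223 220 143
  141]
 [ 64  63  64  63 167 195 197 199  98  96  97  93  95 222 223 223 202 143
  141]
 [ 62  72  61  62  65 191 197 194 115  66  65  67  63  83 221 210 141 143
  142]
 [ 56  57  58  58  61  56  67 105  63  60  79  77  61  61  60  63 134 139
  138]
 [ 53  50  55  56  57  56  53  52  61  62  58  53  59  57  57  56  56  55
  123]
 [ 42  43  46  51  44  48  48  49  50  51  53  48  47  52  53  53  52  51
   52]]
```

Run:
```python
from h import *
print(won((331,257),46),won((264,232),34))
```

```text
[ 3.8 88.9] [ 12.4 121.6]
```

The housing is at chute (3.8, 89), in contact, centred and being pushed straight. Continuing.

step_arm:
  targets: "-1 0.001 -0.006 0 0 0 0;-1 0.002 -0.013 0 0 0 0;-1 0.003 -0.02 0 0 0 0;-1 0.004 -0.028 0 0 0 0;-1 0.005 -0.036 0 0 0 0;-1 0.006 -0.044 0 0 0 0;-1 0.006 -0.052 0 0 0 0;-1 0.007 -0.06 0 0 0 0;-1 0.007 -0.068 0 0 0 0;-1 0.008 -0.076 0 0 0 0"

```text
clock: 11.05
eef_pos: [0.6145, -0.1602, 0.0065]
tool_rot: [0.999, 0.037, -0.0, -0.0]
ft_force: [-0.2, 0.4, 0.5]
grip_width: -0.0001
grasp_force: 0.2
```

step_arm:
  targets: "-1 0.001 -0.008 0 0 0 0;-1 0.001 -0.016 0 0 0 0;-1 0.002 -0.024 0 0 0 0;-1 0.002 -0.032 0 0 0 0;-1 0.003 -0.04 0 0 0 0;-1 0.004 -0.048 0 0 0 0;-1 0.004 -0.056 0 0 0 0;-1 0.005 -0.064 0 0 0 0;-1 0.005 -0.072 0 0 0 0;-1 0.006 -0.08 0 0 0 0"

```text
clock: 11.88
eef_pos: [0.6176, -0.2002, 0.0066]
tool_rot: [0.999, 0.037, -0.0, -0.0]
ft_force: [-0.1, 0.1, -0.8]
grip_width: -0.0001
grasp_force: 0.2
```

Run:
```python
from h import *
st();hous('w9');go(3,15,7)
```

```text
t 11.88 chute mm [ 2.5 45.6] z 6.6 F [-0.1  0.1 -0.8] w -0.0 toolx/z [[0.997, 0.073, -0.0], [-0.0, 0.0, -1.0]]
[294, 0, 218, 99, 12034] [391.  42.] [107.6 -14. ]
[289, 62, 52, 53, 1124] [308.  93.] [81.3 24.5]
[284, 199, 83, 80, 4072] [324. 235.] [17.  14.6]
shift [ 0.005  -0.059   0.0008]
```

step_arm:
  targets: "-1 0.001 -0.008 0 0 0 0;-1 0.001 -0.016 0 0 0 0;-1 0.002 -0.024 0 0 0 0;-1 0.002 -0.032 0 0 0 0;-1 0.003 -0.04 0 0 0 0;-1 0.004 -0.048 0 0 0 0;-1 0.004 -0.055 0 0 0 0;-1 0.005 -0.06 0 0 0 0;-1 0.005 -0.06 0 0 0 0;-1 0.005 -0.06 0 0 0 0"

```text
clock: 12.77
eef_pos: [0.6201, -0.23, 0.0065]
tool_rot: [0.999, 0.037, -0.0, -0.0]
ft_force: [0.6, 0.6, 0.1]
grip_width: -0.0001
grasp_force: 0.0
```

Run:
```python
from h import *
import cv2
st();hous('w10')
cv2.imwrite('pics/s10.png',cv2.cvtColor(bot.camera('scene'),cv2.COLOR_RGB2BGR))
s=cv2.cvtColor(cv2.imread('pics/s10.png'),cv2.COLOR_BGR2HSV)[230:384,80:250];m=((s[...,1]<60)&(s[...,2]>150)).astype(np.uint8)
k,l,q,c=cv2.connectedComponentsWithStats(m);print([(q[j].tolist(),(c[j]+[80,230]).round().tolist()) for j in range(1,k) if q[j,4]>25])
```

```text
t 12.77 chute mm [ 2.9 15.7] z 6.5 F [0.6 0.6 0.1] w -0.0 toolx/z [[0.997, 0.073, -0.0], [-0.0, 0.0, -1.0]]
[249, 0, 263, 99, 13995] [374.  40.] [107.8 -33.9]
[242, 55, 73, 61, 2628] [273.  87.] [84.  10.7]
[424, 167, 32, 37, 856] [438. 186.] [ 41.7 -72.7]
[([164, 5, 6, 6, 32], [247.0, 238.0]), ([148, 115, 22, 39, 489], [241.0, 370.0]), ([56, 139, 19, 15, 123], [145.0, 377.0])]
```

The housing has slid away: a white blob sits in the box at scene (145,377). Now I'll lift and go to the front of the gate lip.

step_arm:
  targets: "-1 0 0.01 0.06 0 0 0;-1 0 0.01 0.13 0 0 0;-1 0 0.01 0.16 0 0 0;-1 -0.08 0 0.16 0 0 0;-1 -0.16 -0.01 0.16 0 0 0;-1 -0.24 -0.018 0.16 0 0 0;-1 -0.32 -0.018 0.16 0 0 0;-1 -0.4 -0.018 0.16 0 0 0;-1 -0.45 -0.018 0.16 0 0 0;-1 -0.45 -0.018 0.16 0 0 0"

```text
clock: 13.7
eef_pos: [0.3891, -0.2372, 0.0862]
tool_rot: [0.999, 0.035, -0.002, -0.001]
ft_force: [-0.0, 0.8, 0.1]
grip_width: -0.0003
grasp_force: 0.0
```

Run:
```python
from h import *
import cv2
st();go(-224,23,12)
a=cv2.cvtColor(bot.camera('top'),cv2.COLOR_RGB2BGR);b=cv2.cvtColor(bot.camera('scene'),cv2.COLOR_RGB2BGR);cv2.imwrite('pics/t11.png',a);cv2.imwrite('pics/s11.png',b)
cv2.imwrite('pics/c11.png',np.hstack([cv2.resize(a[145:265,285:445],(400,300)),cv2.resize(b[210:384,70:302],(400,300))]))
```

```text
t 13.7 chute mm [-228.1   25.4] z 86.2 F [-0.   0.8  0.1] w -0.0 toolx/z [[0.997, 0.071, -0.005], [-0.005, 0.002, -1.0]]
shift [ 0.0085 -0.0042 -0.1484]
```

View pics/c11.png

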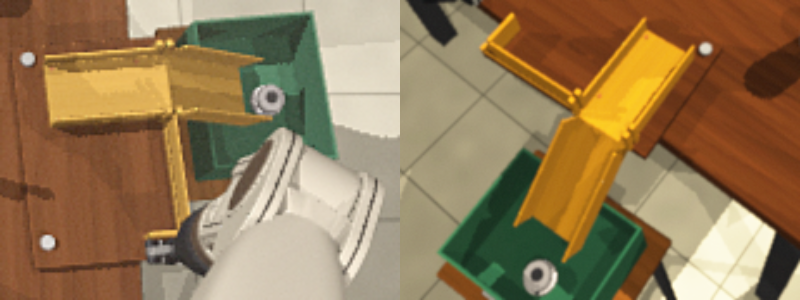

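The picture shows the housing lying in the green box (right crop (540,275)), the gate drawn out, and the tool in front of the lip. I'll descend and push the gate home.

step_arm:
  targets: "-1 0 -0.003 -0.06 0 0 0;-1 0 -0.004 -0.11 0 0 0;-1 0 -0.004 -0.135 0 0 0;-1 0 -0.004 -0.148 0 0 0;-1 0 -0.004 -0.148 0 0 0"

```text
clock: 14.22
eef_pos: [0.3955, -0.2402, 0.0112]
tool_rot: [0.999, 0.037, -0.001, -0.001]
ft_force: [0.8, 0.4, 0.3]
grip_width: 0.0004
grasp_force: 0.0
```

step_arm:
  targets: "-1 0.008 0.001 0 0 0 0;-1 0.016 0.001 0 0 0 0;-1 0.022 0.002 0 0 0 0;-1 0.028 0.002 0 0 0 0;-1 0.034 0.002 0 0 0 0;-1 0.04 0.003 0 0 0 0;-1 0.048 0.003 0 0 0 0;-1 0.056 0.004 0 0 0 0;-1 0.064 0.005 0 0 0 0;-1 0.072 0.005 0 0 0 0"

```text
clock: 15.05
eef_pos: [0.4314, -0.2381, 0.0125]
tool_rot: [0.999, 0.037, -0.0, -0.0]
ft_force: [-2.1, 0.5, 0.6]
grip_width: -0.0002
grasp_force: 1.1
```

Run:
```python
from h import *
st();go(-132,23,12);go(-122,23,12)
```

```text
t 15.05 chute mm [-185.9   21.4] z 12.5 F [-2.1  0.5  0.6] w -0.0 toolx/z [[0.997, 0.073, -0.0], [-0.0, 0.0, -1.0]]
shift [ 0.1073  0.0112 -0.0011]
shift [ 0.1272  0.0126 -0.0011]
```

step_arm:
  targets: "-1 0.01 0.001 0 0 0 0;-1 0.02 0.002 0 0 0 0;-1 0.032 0.003 0 0 0 0;-1 0.044 0.004 0 0 0 0;-1 0.056 0.005 0 0 0 0;-1 0.068 0.006 0 0 0 0;-1 0.08 0.007 0 0 0 0;-1 0.09 0.008 0 0 0 0;-1 0.1 0.009 0 0 0 0;-1 0.107 0.01 0 0 0 0"

```text
clock: 15.88
eef_pos: [0.4853, -0.2332, 0.0125]
tool_rot: [0.999, 0.037, 0.0, -0.0]
ft_force: [-1.4, -2.2, 1.0]
grip_width: -0.0003
grasp_force: 1.1
```

step_arm:
  targets: "-1 0.003 0 0 0 0 0;-1 0.006 0 0 0 0 0;-1 0.009 0 0 0 0 0;-1 0.012 0.001 0 0 0 0;-1 0.014 0.001 0 0 0 0;-1 0.014 0.001 0 0 0 0"

```text
clock: 16.38
eef_pos: [0.4917, -0.2326, 0.0125]
tool_rot: [0.999, 0.037, 0.0, -0.0]
ft_force: [-0.7, -0.4, 0.4]
grip_width: 0.0002
grasp_force: 0.6
```

step_arm:
  targets: "-1 0.002 0 0 0 0 0;-1 0.004 0 0 0 0 0;-1 0.006 0 0 0 0 0;-1 0.006 0 0 0 0 0"

```text
clock: 16.72
eef_pos: [0.4947, -0.2325, 0.0125]
tool_rot: [0.999, 0.037, 0.0, -0.0]
ft_force: [-1.0, 1.2, -0.3]
grip_width: 0.0003
grasp_force: 0.7
```

step_arm:
  targets: "-1 0.002 0 0 0 0 0;-1 0.004 0 0 0 0 0;-1 0.005 0 0 0 0 0;-1 0.005 0 0 0 0 0"

```text
clock: 17.05
eef_pos: [0.4973, -0.2327, 0.0125]
tool_rot: [0.999, 0.037, 0.0, -0.0]
ft_force: [-0.7, 0.9, -0.5]
grip_width: 0.0003
grasp_force: 0.8
```

step_arm:
  targets: "-1 0.002 0 0 0 0 0;-1 0.004 0 0 0 0 0;-1 0.004 0 0 0 0 0"

```text
clock: 17.3
eef_pos: [0.4977, -0.2327, 0.0124]
tool_rot: [0.999, 0.037, -0.001, -0.0]
ft_force: [-6.0, 0.6, 2.9]
grip_width: -0.0004
grasp_force: 2.7
```

step_arm:
  targets: "-1 0.002 0 0 0 0 0;-1 0.003 0 0 0 0 0;-1 0.003 0 0 0 0 0"

```text
clock: 17.55
eef_pos: [0.4977, -0.2327, 0.0122]
tool_rot: [0.999, 0.036, -0.003, -0.0]
ft_force: [-8.9, 0.6, 4.1]
grip_width: 0.0
grasp_force: 4.3
```

The gate is at its home stop (force rose, and the 61 mm TCP difference matches 90 mm of travel). Retreating.

step_arm:
  targets: "-1 -0.012 -0.001 0 0 0 0;-1 -0.05 -0.004 0 0 0 0;-1 -0.08 -0.006 0.02 0 0 0;-1 -0.1 -0.006 0.1 0 0 0;-1 -0.1 -0.006 0.18 0 0 0;-1 -0.15 -0.006 0.26 0 0 0;-1 -0.2 -0.006 0.3 0 0 0;-1 -0.2 -0.006 0.3 0 0 0;-1 -0.2 -0.006 0.3 0 0 0;-1 -0.2 -0.006 0.3 0 0 0"

```text
clock: 18.38
eef_pos: [0.4014, -0.2362, 0.1627]
tool_rot: [0.999, 0.037, 0.001, 0.0]
ft_force: [-0.1, 0.5, -0.8]
grip_width: 0.0001
grasp_force: 0.0
```

Run:
```python
from h import *
import cv2
st()
a=cv2.imread('pics/scene0.png').astype(int);b=bot.camera('scene')[...,::-1].astype(int)
# lip region against the start picture (gate home then), and the box
d=np.abs(a-b).sum(2);print('lip diff',d[230:262,145:175].mean().round(1),'gate/blade',d[255:290,170:205].mean().round(1),'box',d[340:384,120:180].mean().round(1))
h=cv2.cvtColor(b.astype(np.uint8),cv2.COLOR_BGR2HSV)[330:384,90:210];m=((h[...,1]<60)&(h[...,2]>120)).astype(np.uint8)
k,l,q,c=cv2.connectedComponentsWithStats(m);print([(q[j,4],(c[j]+[90,330]).round().tolist()) for j in range(1,k) if q[j,4]>25])
print(bot.job_done())
```

```text
t 18.38 chute mm [-215.7   25.5] z 162.7 F [-0.1  0.5 -0.8] w 0.0 toolx/z [[0.997, 0.073, 0.002], [0.002, -0.001, -1.0]]
lip diff 16.0 gate/blade 21.5 box 41.8
[(np.int32(276), [151.0, 371.0])]
the job is handed in; nothing more can be done
None
```

I drew the gate to its stop, pushed the housing down the chute into the green box, pushed the gate home and handed the job in at 18.4 s. The judge returned no verdict.

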